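Clamp a fired shot shell in the case holder by its recessed thumbwheel

TASK

Stand the longer of the two fired shot shells, brass head up as it is now, on the bed of the case holder against its V jaw and let go of it. Then close the jaw on it with the recessed thumbwheel alone, rolling its exposed rim with a light fingertip, until the sprung jaw face is pushed in about half-way (3 mm), so that the shell is held upright in the V without being crushed; do not push on the jaw itself, and leave the short shell and the loupe where they are.

Things in the scene. Friction and masses are not known exactly. Their poses are not given: they have to be found in the camera images.
- case_holder: Small vice for cartridge cases, fixed to the table: aluminium base 160 x 64 mm, grey housing with a thumbwheel at one end (x -77 to -20 mm, y +-23, top z 34), dark V jaw at the other (x 31 to 65, y +-26, top z 38, opening to -x), sliding jaw between. Origin: centre of its underside, on the table; x runs from the thumbwheel to the V jaw, z up. Bed (top of the base) at z = 12 mm.
- seat (a point): Point on the bed, 30 mm along x from the holder's origin, over which the long shell's axis stands when it is pressed fully into the V. Axes as the holder's.
- wheel_top (a point): Highest point of the thumbwheel's rim, 48 mm along -x from the holder's origin and 37 mm above the table; axes as the holder's and fixed (they do not turn with the wheel). Only the top 3 mm of the wheel stands out of a slot 25 mm long and 12 mm wide in the housing's flat top. More than 12 N of finger force on the wheel is too much for its light bearings.
- thumbwheel: Knurled steel wheel, 30 mm in diameter, 9 mm wide, axle along the holder's y, origin on the axle. Rolling its top towards the V jaw (holder's +x) closes the jaw, 0.27 mm for each mm of rim travel; back opens it. Friction holds it where it is left; it takes about 2.5 N along the rim to turn, up to 4.5 N with the sprung face fully in, so a fingertip must press with some 5 to 9 N not to slip.
- jaw: Dark sliding jaw block, 12 x 40 x 21 mm, moved only by the thumbwheel along the holder's x. Its origin lies at bed height on the block's front face; the sprung face's front stands 10 mm ahead of that origin (+x) when it is not pushed in.
- jaw_face (a joint): How far the light grey sprung jaw face (30 mm wide, 16 mm high, from 4 to 20 mm above the bed, on two spring pins) is pushed back into the jaw: 0 free, 0.006 m at its stop. Spring 1.2 N a mm.
- long_case: The longer fired shot shell: grey ribbed plastic tube with a brass head, 20.5 mm in diameter (22.5 mm over the rim of the head), 70 mm long, 22 g, standing loose on its mouth with the brass head up. Origin at the centre of its lower end, z along it, upwards.
- long_case_center (a point): Centre of the long shell, half-way up (35 mm above its lower end).
- short_case: The shorter shot shell, 18 mm in diameter (20 mm over the rim), 50 mm long, standing loose on its mouth. A bystander. Origin at the centre of its lower end.
- loupe: Black stand loupe, 43 mm in diameter, 32 mm high, loose on the table. A bystander. Origin at the centre of its underside.

How it is judged (in metres and radians):
On the way:
1. the long shell stands upright on the holder's bed between the open jaw and the V, let go (horizontal distance between long_case_center and seat below 0.009 m and z of long_case in the frame of seat between -0.003 and 0.003 m and angle between long_case's own z axis and vertical below 0.12 rad and value of joint jaw_face below 0.001 m and contact force between the fingers and long_case below 0.1 N), for 0.2 s.
At the end, for the whole second after the job is handed in: The long shell stands upright (within 4 degrees), brass head up, on the bed and within 3 mm of the V's seat, clamped by the jaw with the sprung face pushed in 1.5 to 4.5 mm, and at rest (value of joint jaw_face between 0.0015 and 0.0045 m and contact force between jaw and long_case above 1 N and horizontal distance between long_case and seat below 0.003 m and horizontal distance between long_case_center and seat below 0.004 m and z of long_case in the frame of seat between -0.003 and 0.003 m and angle between long_case's own z axis and vertical below 0.07 rad and linear speed of long_case below 0.01 m/s); the robot touches nothing.
It fails at once if the thumbwheel is pressed with more than 12 N (contact force between the fingers and thumbwheel above 12 N).
It fails at once if the jaw squeezes the shell with more than 7 N (sprung face run onto its stop) (contact force between jaw and long_case above 7 N).
It fails at once if the sliding jaw is pushed directly by the robot with more than 2 N (contact force between any of the fingers, the arm and jaw above 2 N).
It fails at once if the short shell is knocked over or shifted by more than 20 mm (distance of short_case from where it was at the start of the episode above 0.02 m or angle between short_case's own z axis and vertical above 0.3 rad).
It fails at once if the loupe is shifted by more than 20 mm (distance of loupe from where it was at the start of the episode above 0.02 m).
It also fails if it takes over 56 s, if anything falls off the work surface, if the arm or the gripper's body presses on something with over 40 N, if the wrist force passes 120 N, or if a joint passes its speed limit or range.

ROBOT

A 6-joint arm with a two-finger parallel gripper is mounted at the origin on a cart in front of the work surface, level with it; the furniture and walls round the work are solid. World frame = base frame: x ahead of the robot, y to its left, z up, the work surface at z = 0. Lengths are in mm, angles in degrees, forces in N, time in s.
With the tool pointing down it reaches from about 300 to 850 mm from the base axis. Payload 4.2 kg.
Tool frame: the origin (TCP) lies on the centre line of the jaws, within the pads' length; the fingertips stand 14 mm ahead of it and the grasp point (between the pads) lies 5 mm behind it; z points along the fingers, y is the line along which they close (so a half turn about z gives the same grasp; the last joint's range is limited). The gripper opens to 91 mm and grips with 3 to 60 N. Pads are 32 mm wide; open, the fingers measure 118 mm over their backs; the gripper's body (76 mm by 178 mm) begins 60 mm behind the grasp point.
Start: joints at [65.604, 18.312, 89.639, -0, 72.044, -1.146], TCP at [226.987, 528.317, 227.976] pointing down, gripper open.
Joint ranges: [-177.97, 177.97], [-48.28, 115.42], [12.27, 149.76], [-77.06, 257.06], [2.81, 150.46], [-146.56, 146.56]. Speed limits (degrees/s): [147.25, 147.25, 180, 180, 180, 180].

INTERFACE

Orientations are given as [roll, pitch, yaw] about the fixed x, y, z axes, in that order (R = Rz(yaw) Ry(pitch) Rx(roll)).
In Python, from workcell import env gives the robot as it stands.
- The arm moves only by the tool arm_command, never from a script. Its argument "motion" is a list of rows, each an object with "offset": the shift along the tool's x, y, z in m, a list of three; "spin": the turn about the tool's z in rad. In form: [{"offset": [tx, ty, tz], "spin": spin}, ...]. A call has 1 to 5 rows; each row shifts and turns the commanded pose from where the row before left it, along the tool's axes as they then stand; what a row does not reach is not made up. A row lasts 1/8 s, in which the tool goes at most 62.5 mm and 10.7 degrees, less where a joint would pass 70% of its speed; a pose out of reach is approached as far as the arm can. A call with a gripper value outside its range is refused whole. "jaw" is the finger opening in m, from 0 to 0.0912, set as the call begins (left out, the last holds). The fingers move at their own pace and stop on an object; "newtons" is the grip in N (left out, the last holds). Time passes only in rows, so rows that do not move let the fingers close. It gives the time, the measured TCP pose, the force, the opening and the grip force at its end, in the units of the state.
- env.state(): the state, without advancing time (a new reading comes with each control period).
- env.grab_frame(name): name is "side" or "top" or "wrist"; returns (picture, depth): 384x512x3 uint8, blue, green, red; 384x512 float32, mm along the optical axis (not along the pixel's ray), 0 where there is no reading.
- env.camera_model(name): a dict with "fx", "fy", "cx", "cy" (pixels), "k1" (the pictures are not rectified: a ray, as slopes to the right and down, at radius r is drawn at 1 + k1 r^2 times it, then the intrinsics apply), "eye" and "rotation" of the camera in the world; the wrist camera has in their place "hand_eye" (4x4, takes a point from camera to tool coordinates, whose origin is the TCP and whose axes are the flange's). Camera axes: x right, y down, z forward; pixel columns grow to the right and rows downward; lengths in mm; the calibration is good to about 2 mm. A picture is of the moment at which its call begins: read the wrist's pose just before it. camera_model takes no time and is no camera call.
- env.job_done(): hands the job in; it is judged then, once.
Trained networks look in the newest picture that a camera, given by its name, has taken for a name from the list of things; names that differ only in an ending like _2 or _b are one class to them, and where a whole thing is asked for, a point or a joint stands for the part that bears it (a point fixed in the world has none). Each returns a list of dicts, best first, with "score" (0 to 1); they miss things now and then, are a little off and sometimes report something else, mostly with a low value. They report only what shows in the picture. A call takes as long as a camera call.
- env.boxes_of(camera, target): "bbox" ([left, top, right, bottom] in pixels, round what is visible of it).
- env.pinpoint(camera, target): "location" ([column, row] in pixels: a listed point, or the origin of a listed thing).
The state is a dict: "time_s": time; "qpos": joint angles; "qvel": joint speeds; "effort": joint torques, N m; "ee_pos": TCP position; "ee_rot": TCP orientation; "force": force on the tool from outside, world axes, zero at the start; "torque": the same for the moment, N m; "gripper_width": finger opening in mm; "gripper_force": force on a finger pad.
Only numpy, scipy, OpenCV 4.12 (cv2) and the standard library are available. Lean on these libraries where they do the work, as an engineer would, in place of code of your own. Each camera call takes 0.05 s, during which the arm holds its last target. There are 200 camera calls.

## Working session

There is one attempt and no reset: what is moved stays moved. The work goes in short steps, Python scripts to look and compute and a tool call to move; the robot and the scene stay as the last step left them, time stands still between calls to the robot, and variables do not carry over. Pictures are saved under pics/ and viewed, at most 10 in all, crops included, and the job is handed in when it is done.

Besides the shell and the picture viewer there is one more tool, called after "Emit:" as name([rows], argument=value, ...), one row to a line, values as JSON. arm_command: Moves the arm, as the interface text tells. Its arguments: {"type":"object","properties":{"motion":{"type":"array"},"jaw":{"type":"number"},"newtons":{"type":"number"}},"required":["motion"]}

```bash
mkdir -p pics; ls; cat > h.py <<'E'
import numpy as np, cv2
from scipy.spatial.transform import Rotation as R
from workcell import env
def cam(n):
    m=env.camera_model(n)
    if 'eye' in m: return m,np.array(m['rotation']),np.array(m['eye'])
    s=env.state(); H=np.array(m['hand_eye']); Rt=R.from_euler('xyz',s['ee_rot'],degrees=True).as_matrix()
    return m,Rt@H[:3,:3],Rt@H[:3,3]+np.array(s['ee_pos'])
def ray(c,px):
    m,Rw,e=c
    K=np.array([[m['fx'],0,m['cx']],[0,m['fy'],m['cy']],[0,0,1]])
    p=cv2.undistortPoints(np.array([[px]],float),K,np.array([m['k1'],0,0,0,0.]))[0,0]
    return e,Rw@np.array([p[0],p[1],1])
def at_z(c,px,z):
    e,d=ray(c,px); return e+d*(z-e[2])/d[2]
def at_d(c,px,dep):
    e,d=ray(c,px); return e+d*dep
E
python3 - <<'E'
from h import *
print(env.state())
for n in ('side','top'):
    c=cam(n); p,d=env.grab_frame(n); cv2.imwrite(f'pics/{n}0.png',p); np.save(f'{n}d.npy',d)
    print(n,c[0])
    for t in ['case_holder','seat','wheel_top','thumbwheel','jaw','long_case','long_case_center','short_case','loupe']:
        r=env.pinpoint(n,t)[:2]
        for q in r:
            u=q['location']; i,j=int(round(u[1])),int(round(u[0]))
            dd=d[min(i,383),min(j,511)]
            print(t,round(q['score'],2),np.round(u,1),at_d(c,u,dd).round(1))
E
```

```text
pics
{'time_s': 0.0, 'qpos': array([ 6.56042210e+01,  1.83502064e+01,  8.97048897e+01, -2.67367323e-04,
        7.20420800e+01, -1.14520467e+00]), 'qvel': array([-0.00480359,  0.03491536,  0.02111855,  0.06979621, -0.02148506,
        0.0354318 ]), 'effort': array([ 1.78648785e-03, -4.12465167e+01, -2.31969559e+01,  7.31570623e-02,
        4.59411205e-02, -1.35876530e-04]), 'ee_pos': array([226.78650809, 527.88506159, 227.14489992]), 'ee_rot': array([-1.79902838e+02, -1.68803308e-03,  1.56749507e+02]), 'force': array([-0.10678468,  0.65335901, -0.01919877]), 'torque': array([-0.00314358, -0.04232721,  0.00599329]), 'gripper_force': 0.0, 'gripper_width': 90.92134077977455}
side {'fx': 416.9988264449792, 'fy': 416.9988264449792, 'cx': 257.8684648366354, 'cy': 196.28631124241667, 'k1': -0.13095091367177125, 'eye': array([ 255.68552658, -920.58979074,  417.72992334]), 'rotation': array([-113.82805483,   -0.64290986,  -19.14185789])}
case_holder 0.64 [275.8 185.6] [-25361.7 -26538.  -25199.7]
case_holder 0.58 [264.4 189.9] [-21509.3 -22685.6 -21347.3]
seat 0.73 [248.4 184.2] [-16581.1 -17
[... 838 characters left out ...]
rotation': array([-173.10368523,    2.37524138,  -91.33474323])}
case_holder 0.58 [196.8 166.8] [-74030.  -74608.5 -73367.1]
seat 0.64 [193.3 156.2] [-74351.4 -74929.8 -73688.5]
seat 0.55 [345.  213.4] [-126655.1 -127233.5 -125992.2]
wheel_top 0.85 [194.3 185.7] [-72372.8 -72951.2 -71709.9]
thumbwheel 0.59 [194.6 185.3] [-72405.6 -72984.  -71742.7]
jaw 0.63 [194.7 185.3] [-72446.2 -73024.6 -71783.3]
jaw 0.62 [193.5 169.1] [-72527.4 -73105.9 -71864.5]
long_case 0.5 [343.3 213.8] [-127480.1 -128058.5 -126817.2]
long_case_center 0.65 [343.9 215.1] [-128307.5 -128885.9 -127644.6]
short_case 0.5 [298.4 188.5] [-113815.  -114393.4 -113152.1]
loupe 0.62 [271.3 237.5] [-101656.2 -102234.6 -100993.3]
```

```bash
sed -i "s/return m,np.array(m\['rotation'\]),/return m,R.from_euler('xyz',m['rotation'],degrees=True).as_matrix(),/" h.py
python3 - <<'E'
from h import *
print(env.camera_model('wrist'))
pts={'side':dict(seat=(248.4,184.2),wt=(249.1,182.6),jaw=(262.5,186),hold=(275.8,185.6),hold2=(264.4,189.9),long=(267.5,279.6),lc=(268.3,261.1),short=(280.7,243.5),loupe=(214,236.3)),
'top':dict(hold=(196.8,166.8),seat=(193.3,156.2),wt=(194.3,185.7),jaw=(193.5,169.1),long=(343.3,213.8),lc=(343.9,215.1),short=(298.4,188.5),loupe=(271.3,237.5))}
z=dict(hold=0,hold2=0,seat=12,wt=37,jaw=12,long=0,lc=35,short=0,loupe=0)
for n in pts:
    c=cam(n); d=np.load(n+'d.npy')
    for k,u in pts[n].items():
        print(n,k,at_z(c,u,z[k]).round(1),at_d(c,u,d[int(u[1]+.5),int(u[0]+.5)]).round(1))
a=cv2.imread('pics/side0.png')[130:330,150:400];b=cv2.imread('pics/top0.png')[90:290,150:400]
cv2.imwrite('pics/v1.png',cv2.resize(np.vstack([a,b])[:, :],None,fx=1.5,fy=1.5))
cv2.imwrite('pics/v1.png',cv2.resize(np.hstack([a,b]),None,fx=1.6,fy=1.6,interpolation=cv2.INTER_CUBIC))
E
```

```text
{'fx': 292.28687814720314, 'fy': 292.28687814720314, 'cx': 257.30711462239907, 'cy': 195.50619245862922, 'k1': -0.059665182200527515, 'hand_eye': array([[ 3.50133441e-04, -9.58102548e-01, -2.86425183e-01,
         8.05419207e+01],
       [ 9.99999585e-01,  9.45148526e-05,  9.06269385e-04,
        -6.27883112e-02],
       [-8.41227572e-04, -2.86425382e-01,  9.58102183e-01,
        -1.57400695e+02],
       [ 0.00000000e+00,  0.00000000e+00,  0.00000000e+00,
         1.00000000e+00]])}
side seat [563.3  26.1  12. ] [547.2 -23.4  33.2]
side wt [549.1 -22.9  37. ] [551.7 -15.1  33.7]
side jaw [593.8   3.7  12. ] [586.2 -17.2  21.2]
side hold [638.2  23.    0. ] [626.8  -5.1  12.4]
side hold2 [599.6   4.8   0. ] [589.6 -22.   12.1]
side long [ 470.1 -367.5    0. ] [ 469.4 -369.2    1.3]
side lc [ 472. -364.   35.] [ 472.4 -363.    34.3]
side short [ 537.5 -260.8    0. ] [ 534.6 -267.5    4.3]
side loupe [ 419.  -191.9    0. ] [ 415.8 -206.     8.1]
top hold [600.7  -6.8   0. ] [594.2 -12.4  35.2]
top seat [ 6.248e+02 -3.000e-01  1.200e+01] [624.3  -0.8  14.6]
top wt [549.2  -6.4  37. ] [549.1  -6.6  37.7]
top jaw [593.1  -0.6  12. ] [588.6  -4.8  36.9]
top long [ 476.7 -356.     0. ] [ 472.7 -346.5   56.1]
top lc [ 471.2 -351.3   35. ] [ 470.1 -348.6   51. ]
top short [ 540.4 -251.1    0. ] [ 536.2 -248.8   32.1]
top loupe [ 425.2 -182.9    0. ] [ 424.5 -182.7   31.5]
```

View pics/v1.png

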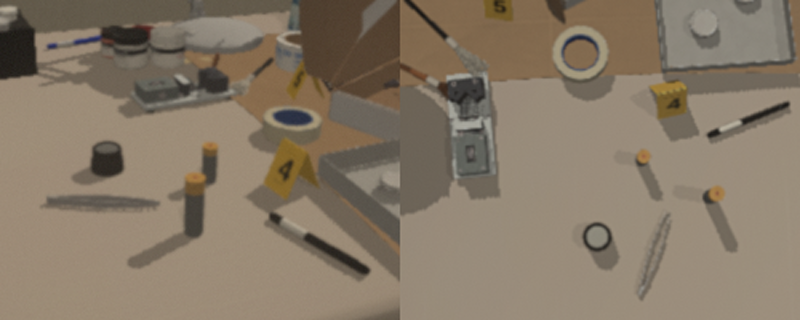

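Emit:
arm_command([
  {"offset": [0,0,0],"spin": -0.162},
  {"offset": [0,0,0],"spin": -0.162},
  {"offset": [0,0,0],"spin": -0.162},
  {"offset": [-0.0265,-0.0507,0],"spin": 0},
  {"offset": [-0.0265,-0.0507,0],"spin": 0},
])

```text
time_s: 1.62
ee_pos: [288.4, 430.7, 227.8]
ee_rot: [-180.0, 0.0, -175.3]
force: [1.1, 1.0, 1.0]
gripper_width: 91.3
gripper_force: 0.0
```

Emit:
arm_command([
  {"offset": [-0.0265,-0.0507,0],"spin": 0},
  {"offset": [-0.0265,-0.0507,0],"spin": 0},
  {"offset": [-0.0265,-0.0507,0],"spin": 0},
  {"offset": [-0.0265,-0.0507,0],"spin": 0},
  {"offset": [-0.0265,-0.0507,0],"spin": 0},
])

```text
time_s: 2.25
ee_pos: [441.2, 187.8, 228.3]
ee_rot: [180.0, 0.1, -175.4]
force: [1.3, 0.3, -0.5]
gripper_width: 91.2
gripper_force: 0.0
```

Emit:
arm_command([
  {"offset": [-0.0265,-0.0507,0],"spin": 0},
  {"offset": [-0.0265,-0.0507,0],"spin": 0},
  {"offset": [-0.0265,-0.0507,0],"spin": 0},
  {"offset": [-0.0265,-0.0507,0],"spin": 0},
  {"offset": [0,0,0],"spin": 0},
])

```text
time_s: 2.88
ee_pos: [563.9, -7.4, 227.5]
ee_rot: [-180.0, 0.0, -175.7]
force: [-0.2, 0.8, 0.3]
gripper_width: 91.2
gripper_force: 0.0
```

```bash
cat >> h.py <<'E'
def look(n,names,zs):
    c=cam(n); p,d=env.grab_frame(n)
    for t,z in zip(names,zs):
        for q in env.pinpoint(n,t)[:2]:
            u=q['location']; i,j=int(round(u[1])),int(round(u[0])); dd=d[min(max(i,0),383),min(max(j,0),511)]
            print(t,round(q['score'],2),np.round(u,1),at_z(c,u,z).round(1),at_d(c,u,dd).round(1))
    return c,p,d
E
python3 - <<'E'
from h import *
s=env.state();print(s['time_s'],s['ee_pos'],s['ee_rot'],s['force'])
c,p,d=look('wrist',['case_holder','seat','wheel_top','thumbwheel','jaw'],[0,12,37,22,12])
cv2.imwrite('pics/w1.png',p); np.save('w1d.npy',d)
E
```

```text
2.875 [563.86360217  -7.38407506 227.48368486] [-1.79959626e+02  2.60760307e-02 -1.75676551e+02] [-0.1683589   0.84135419  0.27221648]
case_holder 0.65 [255.8 195.8] [599.  -7.   0.] [588.2  -7.6  36.1]
seat 0.84 [262.2 223.5] [634.4   4.5  12. ] [634.6   4.5  11.5]
wheel_top 0.98 [258.3 166.5] [550.9  -7.4  37. ] [550.8  -7.4  37.1]
thumbwheel 0.62 [258.  166.3] [553.5  -7.5  22. ] [550.6  -7.8  37.1]
thumbwheel 0.36 [257.5 198.2] [595.5  -5.   22. ] [591.1  -5.3  36.3]
jaw 0.81 [258.2 202.3] [604.3  -3.3  12. ] [596.2  -4.   36.8]
jaw 0.4 [260.5 165.6] [554.3  -4.2  12. ] [549.6  -4.8  37. ]
```

View pics/w1.png

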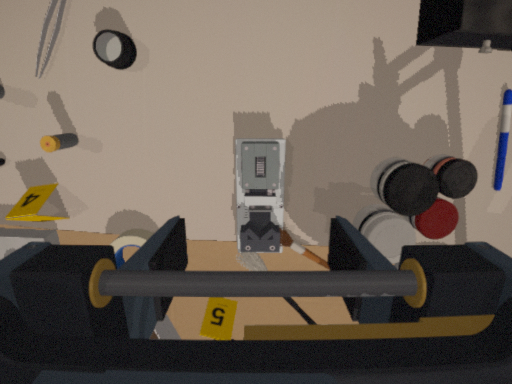

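```bash
python3 - <<'E'
from h import *
c=cam('wrist'); p=cv2.imread('pics/w1.png'); d=np.load('w1d.npy')
P=np.array([at_d(c,(u,v),d[v,u]) for v in range(125,265) for u in range(225,300)]); 
print('table z',np.median(P[np.abs(P[:,2])<6][:,2]))
def rect(lo,hi,x0,x1):
    m=(P[:,2]>lo)&(P[:,2]<hi)&(P[:,0]>x0)&(P[:,0]<x1)&(abs(P[:,1]+4)<40)
    Q=P[m]; r=cv2.minAreaRect(Q[:,:2].astype(np.float32)); print(len(Q),r,'medz',np.median(Q[:,2]))
rect(7,60,500,700); rect(31,36,500,585); rect(36,42,600,680); rect(9,15,500,700)
# strip profile along the holder axis
wt=np.array([550.9,-7.4]); a=np.radians(4.6); ax=np.array([np.cos(a),np.sin(a)])
s=(P[:,:2]-wt)@ax-48; t=(P[:,:2]-wt)@np.array([-ax[1],ax[0]])
for x in range(-84,90,4):
    m=(abs(s-x)<2)&(abs(t)<8); m2=(abs(s-x)<2)&(P[:,2]>7)&(abs(t)<45)
    if m.any() and m2.any(): print(x,P[m][:,2].round(0).min(),np.median(P[m][:,2]).round(1),t[m2].min().round(1),t[m2].max().round(1))
cv2.imwrite('pics/w1c.png',cv2.resize(p[125:265,205:315],None,fx=4,fy=4,interpolation=cv2.INTER_CUBIC))
E
```

```text
table z 1.3267351438817059
5722 ((605.7973022460938, -1.2996940612792969), (75.98723602294922, 183.1422576904297), 88.9080581665039) medz 32.5556081588081
1366 ((553.4053344726562, -0.10328292846679688), (66.28890991210938, 45.803035736083984), 5.253336429595947) medz 35.080541062693754
813 ((644.0704956054688, 7.035253524780273), (33.7039909362793, 52.178131103515625), 4.673727989196777) medz 39.26404259585706
2024 ((605.8413696289062, -0.856964111328125), (74.47541809082031, 182.9752960205078), 89.17863464355469) medz 13.195077489751668
-80 0.0 13.3 -24.8 38.5
-76 33.0 35.4 -25.0 38.5
-72 34.0 35.4 -25.0 38.8
-68 33.0 35.6 -25.1 38.8
-64 34.0 35.1 -23.8 39.1
-60 32.0 35.0 -23.9 38.9
-56 13.0 35.6 -24.0 37.8
-52 14.0 35.7 -24.0 38.0
-48 14.0 35.1 -24.1 38.0
-44 13.0 35.8 -24.2 38.1
-40 13.0 35.3 -24.2 38.3
-36 13.0 35.0 -24.3 38.4
-32 34.0 35.3 -24.4 38.4
-28 34.0 35.2 -24.5 38.5
-24 34.0 34.9 -24.5 38.7
-16 12.0 13.4 -24.7 39.0
-12 12.0 25.0 -24.8 37.7
-8 34.0 36.3 -24.9 37.8
-4 35.0 36.3 -25.0 37.9
0 35.0 36.0 -23.6 37.9
4 26.0 27.1 -23.7 38.2
8 18.0 30.9 -23.6 38.2
16 12.0 12.9 -23.9 38.4
20 12.0 12.9 -24.0 38.6
24 12.0 13.4 -24.0 38.7
28 12.0 13.3 -24.2 38.9
32 12.0 16.8 -24.2 39.0
36 11.0 24.3 -24.3 37.6
40 12.0 35.3 -24.3 39.2
44 12.0 37.8 -24.5 42.2
48 38.0 39.1 -24.6 43.9
52 38.0 39.3 -24.7 44.9
56 38.0 39.7 -24.7 44.7
60 38.0 39.1 -24.7 44.9
64 38.0 39.3 -42.2 45.0
72 20.0 20.0 -39.6 38.6
76 13.0 17.2 -31.1 40.6
80 9.0 15.7 -23.1 31.7
84 3.0 14.5 -26.9 6.2
88 4.0 14.6 -26.7 6.2
```

View pics/w1c.png

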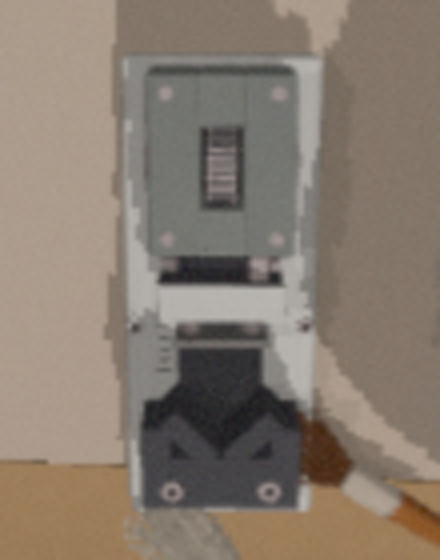

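```bash
python3 - <<'E'
from h import *
c=cam('wrist'); d=np.load('w1d.npy'); p=cv2.imread('pics/w1.png')
for v in (150,160,170,180,225,235):
    z=np.array([at_d(c,(u,v),d[v,u])[2] for u in range(225,300)])
    hi=np.where(z>30)[0]+225; b=np.where(z>8)[0]+225
    g=p[v-1:v+2].mean((0,2))[225:300]
    print(v,hi.min(),hi.max(),b.min(),b.max(),g.astype(int).tolist() if v in(160,235) else '')
for px in [(260.5,167)]: print(at_z(c,px,37))
for px in [(242,142),(279.5,142),(242,189),(279.5,189)]: print(px,at_z(c,px,34).round(1))
for px in [(241,251),(280.5,251),(241,232),(280,232)]: print(px,at_z(c,px,38).round(1))
E
```

```text
150 242 279 236 285 
160 242 279 236 284 [154, 156, 154, 155, 155, 155, 155, 155, 149, 120, 122, 145, 136, 134, 133, 128, 110, 106, 114, 112, 116, 114, 115, 114, 114, 115, 114, 115, 113, 105, 69, 59, 89, 79, 77, 81, 82, 82, 83, 62, 65, 102, 113, 114, 114, 115, 114, 116, 114, 115, 113, 113, 114, 114, 131, 163, 167, 168, 164, 149, 112, 106, 107, 107, 108, 107, 108, 113, 116, 118, 117, 119, 117, 117, 117]
170 242 278 236 284 
180 242 278 236 284 
225 248 271 237 282 
235 240 279 237 289 [155, 156, 155, 155, 154, 155, 155, 155, 152, 145, 140, 125, 138, 154, 125, 82, 69, 69, 71, 69, 69, 68, 61, 56, 63, 67, 70, 70, 67, 66, 64, 56, 47, 41, 37, 32, 37, 41, 51, 59, 66, 67, 68, 68, 69, 66, 59, 57, 68, 69, 71, 70, 73, 71, 68, 57, 55, 60, 50, 49, 52, 53, 51, 54, 75, 99, 105, 108, 110, 115, 123, 130, 130, 135, 142]
[ 5.49101626e+02 -2.16693957e-01  3.70000000e+01]
(242, 142) [521.3 -24.7  34. ]
(279.5, 142) [517.6  19.9  34. ]
(242, 189) [579.3 -20.8  34. ]
(279.5, 189) [575.5  25.9  34. ]
(241, 251) [663.  -16.3  38. ]
(280.5, 251) [658.7  35.7  38. ]
(241, 232) [635.8 -18.1  38. ]
(280, 232) [631.7  32.1  38. ]
```

```bash
cat >> h.py <<'E'
def cloud(c,d,u0,u1,v0,v1):
    uu,vv=np.meshgrid(np.arange(u0,u1),np.arange(v0,v1)); dd=d[v0:v1,u0:u1].ravel()
    P=np.array([at_d(c,(u,v),q) for u,v,q in zip(uu.ravel(),vv.ravel(),dd)]); return P
def rect(P,lo,hi):
    Q=P[(P[:,2]>lo)&(P[:,2]<hi)]; r=cv2.minAreaRect(Q[:,:2].astype(np.float32)); print(len(Q),np.round(r[0],1),np.round(r[1],1),round(r[2],1),'z',np.median(Q[:,2]).round(1))
E
python3 - <<'E'
from h import *
s=env.state();print(s['time_s'],s['ee_pos'],s['ee_rot'])
c,p,d=look('wrist',['seat','wheel_top','jaw'],[12,37,12])
s=env.state();print(s['time_s'],s['ee_pos'],s['ee_rot'])
P=cloud(c,d,225,300,200,262); rect(P,36,43)
P=cloud(c,d,225,300,130,188); rect(P,30,38)
E
```

```text
3.175 [561.65212068  -3.01613053 228.18760526] [ 1.79983441e+02  7.83898095e-03 -1.75305086e+02]
seat 0.94 [257.5 221.6] [630.    2.9  12. ] [629.9   2.9  12.1]
wheel_top 0.84 [259.1 169.3] [552.1  -1.7  37. ] [551.8  -1.7  38.3]
jaw 0.58 [254.5 200.1] [599.5  -3.7  12. ] [591.9  -4.1  36.1]
3.375 [561.99860733  -3.51556621 228.17657701] [ 1.79995151e+02  1.91271403e-02 -1.75337170e+02]
868 [6.276e+02 2.000e-01] [73.2 51.5] 4.3 z 38.5
1580 [549.   -5.1] [53.4 45.7] 4.4 z 34.6
```

Emit:
arm_command([
  {"offset": [0.0225,-0.057,0],"spin": 0},
  {"offset": [0.0225,-0.057,0],"spin": 0},
  {"offset": [0.0225,-0.057,0],"spin": 0},
  {"offset": [0.0225,-0.057,0],"spin": 0},
  {"offset": [0.0225,-0.057,0],"spin": 0},
])

```text
time_s: 4.0
ee_pos: [472.3, -298.8, 228.2]
ee_rot: [-180.0, 0.0, -175.4]
force: [1.0, -0.1, -0.0]
gripper_width: 91.3
gripper_force: 0.0
```

Emit:
arm_command([
  {"offset": [0.0225,-0.057,0],"spin": 0},
  {"offset": [0,0,0],"spin": 0},
  {"offset": [0,0,0],"spin": 0},
  {"offset": [0,0,0],"spin": 0},
])

```text
time_s: 4.5
ee_pos: [455.6, -354.5, 228.0]
ee_rot: [180.0, 0.0, -175.3]
force: [1.1, 0.2, 0.3]
gripper_width: 90.9
gripper_force: 0.0
```

```bash
python3 - <<'E'
from h import *
s=env.state();print(s['time_s'],s['ee_pos'],s['ee_rot'])
c,p,d=look('wrist',['long_case','long_case_center','short_case'],[0,35,0])
s=env.state();print(s['time_s'],s['ee_pos'],s['ee_rot'])
b=env.boxes_of('wrist','long_case')[:2];print(b)
x0,y0,x1,y1=[int(round(q)) for q in b[0]['bbox']]
P=cloud(c,d,x0-4,x1+4,y0-4,y1+4);rect(P,64,80);rect(P,10,80)
cv2.imwrite('pics/w2.png',p)
E
```

```text
4.5 [ 455.59531319 -354.50689129  228.02345412] [ 1.79975242e+02  9.43479515e-03 -1.75293730e+02]
long_case 0.92 [255.5 188.9] [ 481.1 -354.8    0. ] [ 470.8 -355.5   37.4]
long_case 0.55 [319.  234.3] [ 541.1 -258.3    0. ] [ 533.7 -262.8   17.1]
long_case_center 0.73 [253.2 197.5] [ 482.8 -357.4   35. ] [ 472.  -357.9   70.4]
short_case 0.77 [319.8 232.4] [ 538.1 -257.5    0. ] [ 531.9 -261.5   14.6]
4.7 [ 455.55977971 -354.9728992   228.10967248] [-1.79997094e+02  1.45661830e-02 -1.75308167e+02]
[{'bbox': [243.6, 183.3, 266.0, 207.8], 'score': 0.62}]
270 [ 479.2 -355.8] [18.4 21.6] 6.2 z 70.6
450 [ 479.2 -355.8] [18.4 21.6] 6.2 z 69.8
```

View pics/w2.png

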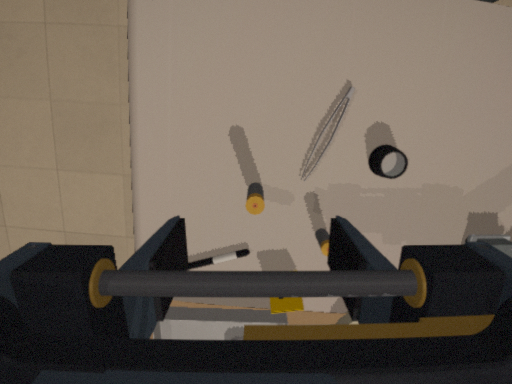

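Emit:
arm_command([
  {"offset": [-0.0253,-0.0026,0.033],"spin": 0},
  {"offset": [0,0,0.05],"spin": 0},
  {"offset": [0,0,0.04],"spin": 0},
  {"offset": [0,0,0],"spin": 0},
  {"offset": [0,0,0],"spin": 0},
], jaw=0.06)

```text
time_s: 5.38
ee_pos: [481.5, -357.1, 106.5]
ee_rot: [-179.9, 0.1, -175.4]
force: [0.5, -0.6, 0.9]
gripper_width: 60.1
gripper_force: 0.0
```

```bash
python3 - <<'E'
from h import *
s=env.state();print(s['time_s'],s['ee_pos'],s['ee_rot'])
c,p,d=look('wrist',['long_case','long_case_center'],[0,35])
b=env.boxes_of('wrist','long_case')[:1];print(b)
x0,y0,x1,y1=[int(round(q)) for q in b[0]['bbox']]
P=cloud(c,d,x0-15,x1+15,y0-15,min(y1+30,384));rect(P[(abs(P[:,0]-481)<25)&(abs(P[:,1]+355)<22)],66,75)
cv2.imwrite('pics/w3.png',p)
E
```

```text
5.375 [ 481.54424796 -357.08983224  106.54127796] [-1.79897035e+02  1.20436881e-01 -1.75388257e+02]
long_case 0.67 [259.3 196.4] [ 480.9 -355.7    0. ] [ 471.3 -356.6   31.4]
long_case_center 0.94 [258.8 210.2] [ 482.2 -356.2   35. ] [ 470.7 -357.3   67.4]
[{'bbox': [243.7, 184.6, 277.1, 237.6], 'score': 0.77}]
717 [ 480.7 -355.4] [22.1 21.5] 47.3 z 70.6
```

View pics/w3.png

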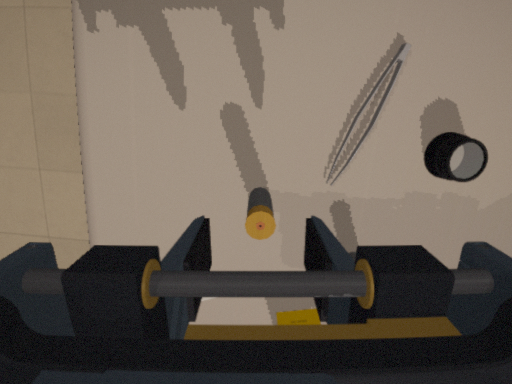

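Emit:
arm_command([
  {"offset": [0,0,0.03],"spin": 0},
  {"offset": [0,0,0.031],"spin": 0},
  {"offset": [0,0,0],"spin": 0},
  {"offset": [0,0,0],"spin": 0},
])

```text
time_s: 6.08
ee_pos: [481.3, -357.2, 45.4]
ee_rot: [-179.9, 0.1, -175.4]
force: [0.2, 0.8, 0.0]
gripper_width: 59.8
gripper_force: 0.0
```

Emit:
arm_command([
  {"offset": [0,0,0],"spin": 0},
  {"offset": [0,0,0],"spin": 0},
  {"offset": [0,0,0],"spin": 0},
  {"offset": [0,0,0],"spin": 0},
  {"offset": [0,0,0],"spin": 0},
], jaw=0.012, newtons=8)

```text
time_s: 6.7
ee_pos: [480.5, -356.5, 44.0]
ee_rot: [180.0, 0.0, -175.4]
force: [-0.7, 0.8, 1.3]
gripper_width: 19.9
gripper_force: 8.0
```

Emit:
arm_command([
  {"offset": [0,0,-0.055],"spin": 0},
  {"offset": [0,0,-0.055],"spin": 0},
  {"offset": [-0.0248,0.0491,0],"spin": 0},
  {"offset": [-0.0248,0.0491,0],"spin": 0},
  {"offset": [-0.0248,0.0491,0],"spin": 0},
])

```text
time_s: 7.32
ee_pos: [543.2, -202.3, 154.1]
ee_rot: [-180.0, 0.0, -175.4]
force: [0.9, -0.3, 0.5]
gripper_width: 20.0
gripper_force: 8.0
```

Emit:
arm_command([
  {"offset": [-0.0248,0.0491,0],"spin": 0},
  {"offset": [-0.0248,0.0491,0],"spin": 0},
  {"offset": [-0.0248,0.0491,0],"spin": 0},
  {"offset": [-0.0248,0.0491,0],"spin": 0},
  {"offset": [0,0,0],"spin": 0},
])

```text
time_s: 7.95
ee_pos: [627.0, 3.6, 153.5]
ee_rot: [179.9, 0.0, -175.1]
force: [0.1, -0.3, 0.3]
gripper_width: 20.2
gripper_force: 8.0
```

Emit:
arm_command([
  {"offset": [0,0,0],"spin": 0},
  {"offset": [0,0,0],"spin": 0},
  {"offset": [0,0,0],"spin": 0},
])

```text
time_s: 8.32
ee_pos: [625.7, -1.2, 154.1]
ee_rot: [-180.0, -0.0, -175.5]
force: [0.7, 0.0, -0.3]
gripper_width: 20.1
gripper_force: 8.0
```

```bash
python3 - <<'E'
from h import *
s=env.state();print(s['time_s'],s['ee_pos'],s['ee_rot'],s['gripper_width'])
c,p,d=look('wrist',['seat','wheel_top','long_case_center','long_case'],[12,37,35,12])
P=cloud(c,d,150,380,0,330);
a=np.radians(4.6);o=np.array([549.4,-5]);ax=np.array([np.cos(a),np.sin(a)])
s_=(P[:,:2]-o)@ax-48
t=(P[:,:2]-o)@np.array([-ax[1],ax[0]])
ok=abs(t)<40
rect(P[ok&(s_<-16)&(s_>-90)],30,40); rect(P[ok&(s_>30)],36,41); rect(P[ok&(s_<-16)&(s_>-100)],7,40)
cv2.imwrite('pics/w4.png',p)
q,d2=env.grab_frame('side'); cv2.imwrite('pics/s4.png',q)
q2,d3=env.grab_frame('top')
cv2.imwrite('pics/v4.png',np.hstack([cv2.resize(p,(400,300)),cv2.resize(q[110:260,170:370],(400,300))]))
print(env.state()['ee_pos'])
E
```

```text
8.325 [625.68622505  -1.22307536 154.05746276] [-1.79999344e+02 -1.22202096e-03 -1.75504667e+02] 20.133060489619016
seat 0.73 [261.7 190.1] [628.3   3.5  12. ] [628.3   3.5  12.2]
wheel_top 0.76 [257.3 115.8] [551.7  -7.3  37. ] [551.7  -7.3  37.2]
wheel_top 0.71 [258.3 190.2] [621.7  -0.8  37. ] [ 6.286e+02 -1.000e-01  1.260e+01]
long_case_center 0.84 [255.2 242.1] [6.783e+02 6.000e-01 3.500e+01] [616.9  -3.4 162.7]
long_case 0.58 [257.5 221.2] [664.    1.9  12. ] [616.   -2.2 133.2]
long_case 0.43 [255.1 163. ] [599.8  -5.7  12. ] [595.6  -5.9  35.1]
3075 [551.7  -5.2] [57.8 46.3] 4.4 z 34.6
640 [646.2   1.9] [33.5 51.9] 4.2 z 38.5
4146 [550.7  -5.2] [61.2 64.4] 4.6 z 34.2
[ 6.25998233e+02 -1.70343621e-01  1.53996463e+02]
```

View pics/v4.png

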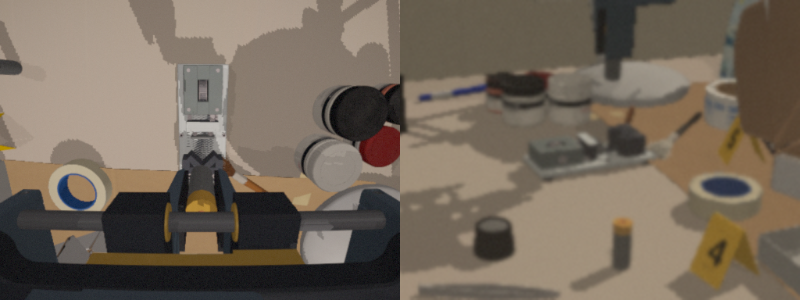

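Emit:
arm_command([
  {"offset": [-0.0011,0.0006,0.04],"spin": 0},
  {"offset": [0,0,0.03],"spin": 0},
  {"offset": [0,0,0.018],"spin": 0},
  {"offset": [0,0,0],"spin": 0},
  {"offset": [0,0,0],"spin": 0},
])

```text
time_s: 9.3
ee_pos: [627.8, 0.7, 66.8]
ee_rot: [-180.0, 0.1, -175.4]
force: [0.9, -0.2, 0.4]
gripper_width: 19.9
gripper_force: 8.0
```

Emit:
arm_command([
  {"offset": [0,0,0.003],"spin": 0},
  {"offset": [0,0,0.002],"spin": 0},
  {"offset": [0,0,0.001],"spin": 0},
  {"offset": [0,0,0.001],"spin": 0},
  {"offset": [0,0,0],"spin": 0},
])

```text
time_s: 9.93
ee_pos: [627.0, 0.7, 58.9]
ee_rot: [180.0, -0.0, -175.4]
force: [-0.0, 0.9, -1.0]
gripper_width: 20.0
gripper_force: 8.0
```

Emit:
arm_command([
  {"offset": [0,0,0.001],"spin": 0},
  {"offset": [0,0,0.0005],"spin": 0},
  {"offset": [0,0,0],"spin": 0},
])

```text
time_s: 10.3
ee_pos: [627.0, 0.7, 57.4]
ee_rot: [180.0, -0.0, -175.4]
force: [-0.8, -0.0, -0.6]
gripper_width: 20.5
gripper_force: 8.0
```

Emit:
arm_command([
  {"offset": [0,0,0.001],"spin": 0},
  {"offset": [0,0,0],"spin": 0},
  {"offset": [0,0,0],"spin": 0},
])

```text
time_s: 10.68
ee_pos: [627.1, 0.7, 56.4]
ee_rot: [180.0, 0.0, -175.4]
force: [0.3, -0.4, -0.8]
gripper_width: 20.7
gripper_force: 8.0
```

Emit:
arm_command([
  {"offset": [0,0,0.0007],"spin": 0},
  {"offset": [0,0,0],"spin": 0},
  {"offset": [0,0,0],"spin": 0},
])

```text
time_s: 11.05
ee_pos: [627.2, 0.7, 56.0]
ee_rot: [180.0, 0.0, -175.4]
force: [-0.4, 0.4, 2.2]
gripper_width: 20.3
gripper_force: 8.0
```

```bash
python3 - <<'E'
from h import *
s=env.state();print(s['ee_pos'],s['force'])
c=cam('side');p,d=env.grab_frame('side')
print(env.pinpoint('side','long_case')[:1],env.pinpoint('side','long_case_center')[:1])
cv2.imwrite('pics/s5.png',cv2.resize(p[130:220,200:320],None,fx=6,fy=6,interpolation=cv2.INTER_CUBIC))
E
```

```text
[627.17777141   0.69594315  56.00559228] [-0.39384485  0.39735936  2.16275493]
[{'location': [275.8, 186.8], 'score': 0.65}] [{'location': [271.1, 173.5], 'score': 0.6}]
```

View pics/s5.png

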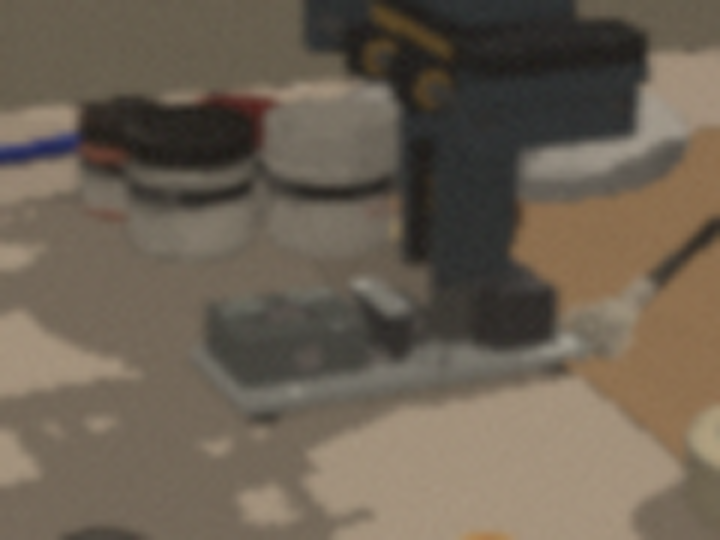

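Emit:
arm_command([
  {"offset": [0,0,0],"spin": 0},
  {"offset": [0,0,0],"spin": 0},
  {"offset": [0,0,0],"spin": 0},
  {"offset": [0,0,0],"spin": 0},
], jaw=0.045)

```text
time_s: 11.7
ee_pos: [627.0, 0.7, 55.6]
ee_rot: [180.0, -0.0, -175.4]
force: [0.1, 0.5, 0.4]
gripper_width: 44.8
gripper_force: 0.0
```

Emit:
arm_command([
  {"offset": [0,0,-0.03],"spin": 0},
  {"offset": [0,0,-0.045],"spin": 0},
  {"offset": [0.03,0,-0.03],"spin": 0},
  {"offset": [0.0457,0,0],"spin": 0},
  {"offset": [0,0,0],"spin": 0},
])

```text
time_s: 12.32
ee_pos: [548.3, -5.5, 161.0]
ee_rot: [180.0, -0.1, -175.4]
force: [1.5, -0.2, 0.4]
gripper_width: 45.2
gripper_force: 0.0
```

Emit:
arm_command([
  {"offset": [0,0,0],"spin": 0},
  {"offset": [0,0,0],"spin": 0},
  {"offset": [0,0,0],"spin": 0},
  {"offset": [0,0,0],"spin": 0},
], jaw=0)

```text
time_s: 12.82
ee_pos: [552.0, -5.4, 160.4]
ee_rot: [180.0, -0.0, -175.4]
force: [-1.4, 0.4, 0.4]
gripper_width: 8.0
gripper_force: 0.0
```

```bash
cat > m.py <<'E'
from h import *
import sys
s=env.state();print(s['time_s'],s['ee_pos'],s['ee_rot'],s['force'])
c,p,d=look('wrist',['seat','wheel_top','jaw','long_case'],[12,37,12,12])
P=cloud(c,d,150,380,0,330)
a=np.radians(4.4);o=np.array([599.2,-1.6]);ax=np.array([np.cos(a),np.sin(a)])
x=(P[:,:2]-o)@ax; t=(P[:,:2]-o)@np.array([-ax[1],ax[0]]);ok=abs(t)<40
rect(P[ok&(x<-16)&(x>-90)],30,40); rect(P[ok&(x>10)],36,41); rect(P[ok&(x>0)],79,88)
# jaw top (z~33) and face extents along the holder x, away from the slot
for nm,lo,hi in(('jawblock',34.5,38),('z30-34.5',29.5,34.5)):
    m=ok&(x>-18)&(x<28)&(P[:,2]>lo)&(P[:,2]<hi)&(abs(t)<20)
    if m.any(): print(nm,m.sum(),np.percentile(x[m],[2,50,98]).round(1))
cv2.imwrite('pics/%s.png'%sys.argv[1],p)
E
python3 m.py w6
```

```text
12.825 [551.97427139  -5.35097532 160.40794667] [ 1.79993418e+02 -1.77453760e-02 -1.75398663e+02] [-1.39727372  0.38238139  0.36159418]
seat 0.77 [258.2 250.2] [628.7   1.8  12. ] [617.1   0.7  34.6]
wheel_top 0.89 [254.9 191. ] [550.9  -8.   37. ] [550.9  -8.   36.9]
jaw 0.89 [256.  225.9] [598.6  -3.2  12. ] [588.7  -3.9  35.8]
long_case 0.81 [255.3 249.2] [627.7  -1.7  12. ] [617.9  -2.4  31.1]
long_case 0.49 [255.6 227.8] [600.9  -3.5  12. ] [591.   -4.1  35.4]
2399 [551.9  -5.2] [59.3 46. ] 4.2 z 34.6
28 [618.4  -0. ] [ 2.4 11.8] 10.1 z 38.3
0 [0. 0.] [0. 0.] 0.0 z nan
jawblock 145 [-10.7  -3.9  19.6]
z30-34.5 105 [-11.2   8.7  19.9]
  return _methods._mean(a, axis=axis, dtype=dtype,
  ret = ret.dtype.type(ret / rcount)
```

View pics/w6.png

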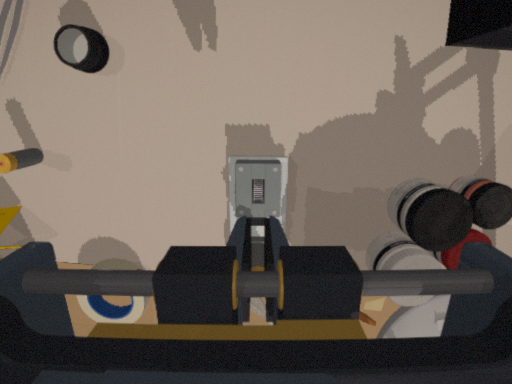

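Emit:
arm_command([
  {"offset": [0.0103,0.0002,0.04],"spin": 0},
  {"offset": [0,0,0.04],"spin": 0},
  {"offset": [0,0,0.02],"spin": 0},
  {"offset": [0,0,0],"spin": 0},
  {"offset": [0,0,0],"spin": 0},
])

```text
time_s: 13.7
ee_pos: [542.1, -6.0, 61.6]
ee_rot: [-180.0, 0.1, -175.4]
force: [0.2, 0.2, -0.3]
gripper_width: 0.4
gripper_force: 0.0
```

Emit:
arm_command([
  {"offset": [0,0,0.004],"spin": 0},
  {"offset": [0,0,0],"spin": 0},
  {"offset": [0,0,0],"spin": 0},
  {"offset": [0,0,0],"spin": 0},
])

```text
time_s: 14.2
ee_pos: [541.4, -6.0, 56.9]
ee_rot: [180.0, 0.0, -175.4]
force: [-0.2, -0.7, -0.1]
gripper_width: 0.6
gripper_force: 0.0
```

Emit:
arm_command([
  {"offset": [0,0,0.003],"spin": 0},
  {"offset": [0,0,0.001],"spin": 0},
  {"offset": [0,0,0.0005],"spin": 0},
  {"offset": [0,0,0],"spin": 0},
  {"offset": [0,0,0],"spin": 0},
])

```text
time_s: 14.82
ee_pos: [541.4, -6.0, 52.3]
ee_rot: [180.0, 0.0, -175.4]
force: [-0.4, 0.6, -0.2]
gripper_width: 0.7
gripper_force: 0.0
```

Emit:
arm_command([
  {"offset": [0,0,0.0005],"spin": 0},
  {"offset": [0,0,0],"spin": 0},
  {"offset": [0,0,0],"spin": 0},
])

```text
time_s: 15.2
ee_pos: [541.3, -6.0, 51.7]
ee_rot: [180.0, 0.0, -175.4]
force: [0.0, 0.7, -0.2]
gripper_width: 0.4
gripper_force: 0.0
```

Emit:
arm_command([
  {"offset": [0,0,0.0003],"spin": 0},
  {"offset": [0,0,0],"spin": 0},
  {"offset": [0,0,0],"spin": 0},
])

```text
time_s: 15.58
ee_pos: [541.3, -6.0, 51.4]
ee_rot: [180.0, -0.0, -175.4]
force: [-0.9, 0.1, -0.0]
gripper_width: 0.3
gripper_force: 0.0
```

Emit:
arm_command([
  {"offset": [0,0,0.0005],"spin": 0},
  {"offset": [0,0,0],"spin": 0},
  {"offset": [0,0,0],"spin": 0},
])

```text
time_s: 15.95
ee_pos: [541.4, -6.0, 51.1]
ee_rot: [180.0, 0.0, -175.4]
force: [-1.3, 0.4, 2.6]
gripper_width: 0.4
gripper_force: 1.5
```

Emit:
arm_command([
  {"offset": [0,0,0.0003],"spin": 0},
  {"offset": [0,0,0],"spin": 0},
  {"offset": [0,0,0],"spin": 0},
])

```text
time_s: 16.32
ee_pos: [541.4, -6.0, 51.1]
ee_rot: [180.0, 0.0, -175.4]
force: [-1.4, -0.3, 4.6]
gripper_width: 0.5
gripper_force: 2.6
```

Emit:
arm_command([
  {"offset": [0,0,0.0003],"spin": 0},
  {"offset": [0,0,0],"spin": 0},
  {"offset": [-0.002,0,0],"spin": 0},
  {"offset": [-0.002,0,0],"spin": 0},
  {"offset": [-0.002,0,0],"spin": 0},
])

```text
time_s: 16.95
ee_pos: [547.0, -5.6, 51.0]
ee_rot: [180.0, -0.0, -175.4]
force: [-2.2, -0.3, 8.5]
gripper_width: 0.4
gripper_force: 3.9
```

Emit:
arm_command([
  {"offset": [-0.003,0,0],"spin": 0},
  {"offset": [-0.003,0,0],"spin": 0},
  {"offset": [-0.003,0,0],"spin": 0},
])

```text
time_s: 17.32
ee_pos: [555.9, -4.9, 51.0]
ee_rot: [-180.0, -0.0, -175.4]
force: [-2.8, 0.3, 7.7]
gripper_width: 0.1
gripper_force: 3.9
```

Emit:
arm_command([
  {"offset": [-0.003,0,0],"spin": 0},
  {"offset": [-0.002,0,0],"spin": 0},
  {"offset": [0,0,0],"spin": 0},
])

```text
time_s: 17.7
ee_pos: [561.2, -4.5, 51.0]
ee_rot: [-180.0, -0.0, -175.4]
force: [-1.6, -0.4, 6.3]
gripper_width: 0.2
gripper_force: 3.7
```

Emit:
arm_command([
  {"offset": [0,0,-0.006],"spin": 0},
  {"offset": [0.01,0,0],"spin": 0},
  {"offset": [0.01,0,0],"spin": 0},
  {"offset": [0,0,0],"spin": 0},
  {"offset": [0,0,0],"spin": 0},
])

```text
time_s: 18.32
ee_pos: [541.4, -6.0, 56.4]
ee_rot: [180.0, 0.0, -175.4]
force: [0.4, -0.4, 0.3]
gripper_width: 0.5
gripper_force: 0.0
```

```bash
cat > n.py <<'E'
from h import *
s=env.state();print(s['time_s'],s['ee_pos'],s['force'])
for n in ('top','wrist'):
    c,p,d=look(n,['jaw','wheel_top','long_case','long_case_center','seat'],[12,37,12,47,12])
    cv2.imwrite('pics/n_%s_%d.png'%(n,s['time_s']*10),p)
E
python3 n.py
```

```text
18.325 [541.38762844  -6.01272549  56.35932907] [ 0.41198575 -0.39608331  0.26482604]
seat 0.57 [193.  154.3] [6.295e+02 4.000e-01 1.200e+01] [545.8 -64.6 399.7]
jaw 0.65 [255.2 297. ] [607.   -2.6  12. ] [545.   -7.   97.7]
wheel_top 0.81 [256.3 250.5] [552.2  -6.1  37. ] [526.5  -8.   86.8]
long_case 0.69 [258.9 319. ] [628.5   2.1  12. ] [557.7  -4.3  97.2]
seat 0.57 [263.  319.9] [629.1   5.6  12. ] [557.2  -2.3  98.4]
```

Emit:
arm_command([
  {"offset": [0,0,0.0045],"spin": 0},
  {"offset": [0,0,0.0006],"spin": 0},
  {"offset": [0,0,0.0005],"spin": 0},
  {"offset": [0,0,0.0004],"spin": 0},
  {"offset": [0,0,0],"spin": 0},
])

```text
time_s: 19.55
ee_pos: [541.4, -6.0, 51.0]
ee_rot: [180.0, 0.0, -175.4]
force: [-1.3, 0.7, 6.7]
gripper_width: 0.4
gripper_force: 3.1
```

Emit:
arm_command([
  {"offset": [-0.002,0,0],"spin": 0},
  {"offset": [-0.003,0,0],"spin": 0},
  {"offset": [-0.003,0,0],"spin": 0},
  {"offset": [-0.002,0,0],"spin": 0},
])

```text
time_s: 20.05
ee_pos: [550.8, -5.3, 51.0]
ee_rot: [-180.0, -0.1, -175.4]
force: [-3.6, -0.8, 7.6]
gripper_width: 0.2
gripper_force: 3.7
```

Emit:
arm_command([
  {"offset": [-0.002,0,0],"spin": 0},
  {"offset": [-0.002,0,0],"spin": 0},
])

```text
time_s: 20.3
ee_pos: [554.7, -5.0, 51.0]
ee_rot: [-180.0, -0.1, -175.4]
force: [-2.8, -1.0, 7.8]
gripper_width: 0.7
gripper_force: 3.7
```

Emit:
arm_command([
  {"offset": [-0.002,0,0],"spin": 0},
  {"offset": [-0.002,0,0],"spin": 0},
])

```text
time_s: 20.55
ee_pos: [558.5, -4.7, 51.0]
ee_rot: [-180.0, -0.1, -175.4]
force: [-2.2, -0.5, 8.6]
gripper_width: 0.3
gripper_force: 3.8
```

Emit:
arm_command([
  {"offset": [-0.002,0,0],"spin": 0},
  {"offset": [0,0,0],"spin": 0},
  {"offset": [0,0,-0.02],"spin": 0},
  {"offset": [0.01,0,-0.04],"spin": 0},
  {"offset": [0.03,0,-0.04],"spin": 0},
])

```text
time_s: 21.18
ee_pos: [521.8, -7.6, 150.9]
ee_rot: [180.0, 0.0, -175.4]
force: [0.4, -0.8, 0.5]
gripper_width: 0.4
gripper_force: 0.0
```

Emit:
arm_command([
  {"offset": [0.02,0,0],"spin": 0},
  {"offset": [0,0,0],"spin": 0},
  {"offset": [0,0,0],"spin": 0},
  {"offset": [0,0,0],"spin": 0},
  {"offset": [0,0,0],"spin": 0},
])

```text
time_s: 21.8
ee_pos: [501.8, -9.2, 149.8]
ee_rot: [180.0, -0.0, -175.4]
force: [-0.6, -0.3, 0.4]
gripper_width: 0.5
gripper_force: 0.0
```

```bash
python3 m.py w7 2>/dev/null; python3 - <<'E'
import cv2
p=cv2.imread('pics/w7.png'); cv2.imwrite('pics/w7c.png',cv2.resize(p[180:320,170:350],None,fx=4,fy=4,interpolation=cv2.INTER_CUBIC))
E
```

```text
21.8 [501.8187641   -9.16541968 149.78793442] [ 1.79987153e+02 -4.38067167e-02 -1.75401661e+02] [-0.57465301 -0.28109812  0.41084741]
seat 0.42 [256.4 289. ] [ 6.236e+02 -5.000e-01  1.200e+01] [472.6 -12.3 232.7]
wheel_top 0.77 [257.2 244.1] [553.4  -5.3  37. ] [552.9  -5.3  38.1]
wheel_top 0.44 [91.8 99.3] [ 423.8 -165.1   37. ] [ 423.9 -170.2   27.7]
long_case 0.55 [256.2 291.3] [ 6.268e+02 -5.000e-01  1.200e+01] [472.9 -12.3 233.4]
461 [550.7  -5.3] [57. 46.] 4.3 z 34.4
5 [6.181e+02 3.000e-01] [2.  1.1] 4.8 z 38.1
0 [0. 0.] [0. 0.] 0.0 z nan
jawblock 4 [19.  19.5 19.9]
z30-34.5 1 [19.8 19.8 19.8]
```

View pics/w7c.png

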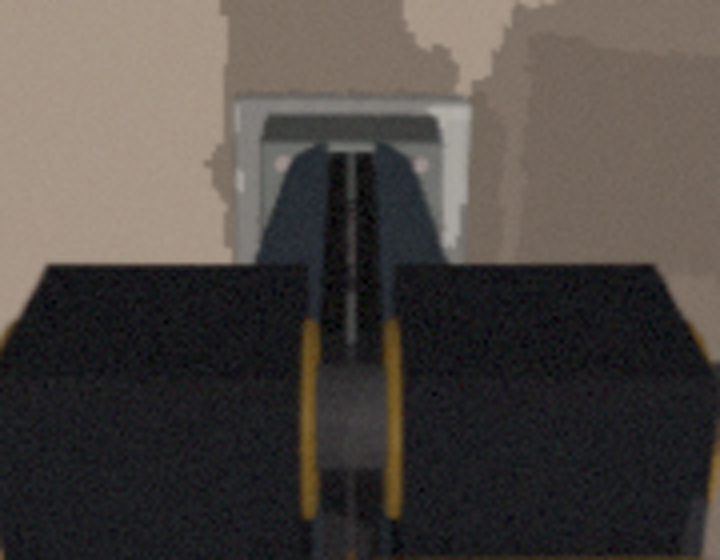

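Emit:
arm_command([
  {"offset": [-0.02,0,-0.05],"spin": 0},
  {"offset": [-0.04,0,-0.03],"spin": 0},
  {"offset": [-0.04,0,0],"spin": 0},
  {"offset": [0,0,0],"spin": 0},
  {"offset": [0,0,0],"spin": 0},
], jaw=0.09)

```text
time_s: 22.68
ee_pos: [600.1, -1.2, 229.6]
ee_rot: [180.0, -0.1, -175.4]
force: [-0.3, 0.0, 0.3]
gripper_width: 47.8
gripper_force: 0.0
```

Emit:
arm_command([
  {"offset": [0,0,0],"spin": 0},
  {"offset": [0,0,0],"spin": 0},
  {"offset": [0,0,0],"spin": 0},
])

```text
time_s: 23.05
ee_pos: [600.7, -1.3, 230.6]
ee_rot: [180.0, 0.0, -175.4]
force: [0.7, 0.5, 0.5]
gripper_width: 77.4
gripper_force: 0.0
```

```bash
cat >> m.py <<'E'
hc=(P[:,2]>9)&ok
for X in np.arange(-24,46,2):
    m=(abs(x-X)<1)&hc&(abs(t)<13); n=(abs(x-X)<1)&hc&(abs(t)>13)&(abs(t)<19)
    print(X,m.sum(),np.percentile(P[m][:,2],[10,50,90]).round(0) if m.any() else '', np.median(P[n][:,2]).round(1) if n.any() else '')
E
python3 m.py w8 2>/dev/null
```

```text
23.05 [600.73216216  -1.28258593 230.56748649] [ 1.79998877e+02  9.38423814e-03 -1.75411195e+02] [0.73478967 0.52703533 0.45277974]
seat 0.76 [257.7 193. ] [629.    1.5  12. ] [6.188e+02 6.000e-01 4.730e+01]
wheel_top 0.93 [258.1 134.9] [550.4  -4.5  37. ] [550.5  -4.5  36.6]
jaw 0.86 [255.8 179.4] [610.6  -2.5  12. ] [605.1  -2.9  35. ]
jaw 0.71 [256.2 192.7] [ 6.288e+02 -6.000e-01  1.200e+01] [618.8  -1.3  46.7]
long_case 0.88 [258.5 191.7] [627.2   2.4  12. ] [618.    1.5  44.3]
1825 [552.4  -5.2] [60.6 46.2] 3.9 z 34.5
647 [716.2   0.8] [214.9  75.9] 9.1 z 38.5
297 [629.   1.] [21.3 21.5] 54.8 z 82.6
jawblock 292 [-0.2  5.2 21.2]
z30-34.5 193 [-16.9  -0.2  23. ]
-24 134 [ 34. 312. 313.] 312.0
-22 536 [321. 322. 323.] 322.4
-20 27 [ 32.  34. 321.] 34.0
-18 3 [31. 31. 31.] 25.0
-16 23 [12. 13. 31.] 17.8
-14 37 [12. 13. 14.] 18.3
-12 24 [12. 13. 31.] 17.6
-10 38 [12. 13. 30.] 18.4
-8 21 [12. 13. 30.] 18.3
-6 39 [12. 13. 31.] 18.2
-4 22 [11. 13. 32.] 17.2
-2 38 [12. 13. 30.] 18.4
0 97 [13. 27. 36.] 31.1
2 39 [35. 36. 36.] 35.9
4 26 [35. 36. 36.] 36.1
6 37 [35. 36. 36.] 34.9
8 34 [35. 36. 37.] 36.1
10 28 [34. 35. 37.] 35.2
12 5 [35. 36. 37.] 36.5
14 5 [26. 27. 27.] 25.0
16 40 [24. 26. 30.] 25.7
18 65 [13. 31. 33.] 13.4
20 115 [32. 58. 83.] 12.0
22 74 [34. 63. 83.] 12.6
24 78 [31. 69. 83.] 11.9
26 49 [13. 83. 83.] 12.3
28 40 [13. 82. 83.] 12.4
30 45 [19. 82. 83.] 20.0
32 55 [15. 82. 83.] 23.5
34 41 [24. 82. 83.] 37.2
36 34 [38. 82. 83.] 38.7
38 28 [69. 83. 83.] 38.5
40 18 [39. 82. 83.] 38.3
42 4 [38. 39. 69.] 38.4
44 0  38.2
```

Emit:
arm_command([
  {"offset": [0.026,0.0001,0],"spin": 0},
  {"offset": [0.026,0.0001,0.03],"spin": 0},
  {"offset": [0,0,0.05],"spin": 0},
  {"offset": [0,0,0.05],"spin": 0},
  {"offset": [0,0,0.035],"spin": 0},
], jaw=0)

```text
time_s: 23.92
ee_pos: [548.4, -5.2, 63.5]
ee_rot: [180.0, -0.1, -175.4]
force: [0.4, -0.5, 0.3]
gripper_width: 42.8
gripper_force: 0.0
```

Emit:
arm_command([
  {"offset": [0,0,0],"spin": 0},
  {"offset": [0,0,0],"spin": 0},
  {"offset": [0,0,0],"spin": 0},
  {"offset": [0,0,0],"spin": 0},
  {"offset": [0,0,0],"spin": 0},
])

```text
time_s: 24.55
ee_pos: [549.6, -5.2, 66.1]
ee_rot: [-180.0, 0.1, -175.4]
force: [-0.6, 0.1, 0.3]
gripper_width: 0.4
gripper_force: 0.0
```

Emit:
arm_command([
  {"offset": [0,0,0.009],"spin": 0},
  {"offset": [0,0,0],"spin": 0},
  {"offset": [0,0,0],"spin": 0},
  {"offset": [0,0,0],"spin": 0},
])

```text
time_s: 25.05
ee_pos: [549.4, -5.2, 56.3]
ee_rot: [180.0, 0.0, -175.4]
force: [0.5, 0.3, 0.3]
gripper_width: 0.8
gripper_force: 0.0
```

Emit:
arm_command([
  {"offset": [0,0,0.0044],"spin": 0},
  {"offset": [0,0,0.0006],"spin": 0},
  {"offset": [0,0,0.0004],"spin": 0},
  {"offset": [0,0,0],"spin": 0},
  {"offset": [0,0,0],"spin": 0},
])

```text
time_s: 25.68
ee_pos: [549.2, -5.2, 51.1]
ee_rot: [180.0, 0.0, -175.4]
force: [-1.3, 0.1, 3.5]
gripper_width: 0.1
gripper_force: 1.8
```

Emit:
arm_command([
  {"offset": [0,0,0.0004],"spin": 0},
  {"offset": [0,0,0],"spin": 0},
  {"offset": [0,0,0],"spin": 0},
])

```text
time_s: 26.05
ee_pos: [549.2, -5.1, 51.1]
ee_rot: [180.0, 0.0, -175.4]
force: [-1.1, 0.9, 6.4]
gripper_width: 0.4
gripper_force: 3.1
```

Emit:
arm_command([
  {"offset": [-0.0013,0,0],"spin": 0},
  {"offset": [-0.0013,0,0],"spin": 0},
  {"offset": [0,0,0],"spin": 0},
])

```text
time_s: 26.42
ee_pos: [551.4, -5.0, 51.0]
ee_rot: [180.0, -0.1, -175.4]
force: [-3.4, -0.5, 8.0]
gripper_width: 0.7
gripper_force: 3.6
```

Emit:
arm_command([
  {"offset": [0,0,-0.02],"spin": 0},
  {"offset": [0,0,-0.06],"spin": 0},
  {"offset": [0,0,-0.06],"spin": 0},
  {"offset": [-0.025,0,-0.04],"spin": 0},
  {"offset": [-0.025,0,0],"spin": 0},
], jaw=0.09)

```text
time_s: 27.05
ee_pos: [604.2, -1.0, 234.9]
ee_rot: [-180.0, 0.5, -175.4]
force: [-0.1, -0.3, -0.6]
gripper_width: 47.6
gripper_force: 0.0
```

Emit:
arm_command([
  {"offset": [0,0,0],"spin": 0},
  {"offset": [0,0,0],"spin": 0},
  {"offset": [0,0,0],"spin": 0},
  {"offset": [0,0,0],"spin": 0},
  {"offset": [0,0,0],"spin": 0},
])

```text
time_s: 27.68
ee_pos: [601.4, -1.0, 230.6]
ee_rot: [180.0, -0.0, -175.4]
force: [0.0, -0.4, 0.3]
gripper_width: 90.1
gripper_force: 0.0
```

```bash
python3 m.py w9 2>/dev/null | grep -v '^-[12]' ; python3 -c "
import cv2
p=cv2.imread('pics/w9.png'); cv2.imwrite('pics/w9c.png',cv2.resize(p[110:250,190:330],None,fx=4,fy=4,interpolation=cv2.INTER_CUBIC))"
```

```text
27.675 [601.4231826   -0.98135562 230.55146632] [ 1.79993599e+02 -5.71017641e-03 -1.75406924e+02] [ 0.02042875 -0.4269601   0.2886786 ]
seat 0.79 [259.6 192.7] [629.1   4.3  12. ] [619.3   3.2  45.9]
wheel_top 0.94 [258.  136.5] [552.9  -4.1  37. ] [552.9  -4.1  37.3]
wheel_top 0.74 [257.  190.8] [619.7   0.   37. ] [ 6.185e+02 -1.000e-01  4.110e+01]
jaw 0.95 [255.3 181.9] [614.7  -2.6  12. ] [608.8  -3.   35.4]
long_case 0.85 [256.  189.1] [624.5  -0.9  12. ] [618.9  -1.3  32.2]
1843 [552.8  -5. ] [60.7 46.2] 4.3 z 34.6
671 [716.3   1.2] [214.1  75.8] 8.9 z 38.6
294 [629.1   0.7] [20.9 21.3] 50.3 z 82.5
jawblock 288 [ 0.5  5.8 20.9]
z30-34.5 201 [-17.    0.9  21.8]
-8 40 [12. 13. 31.] 18.1
-6 22 [11. 13. 29.] 18.3
-4 38 [12. 13. 31.] 17.9
0 110 [13. 26. 36.] 30.2
2 25 [35. 36. 37.] 36.1
4 39 [35. 36. 36.] 35.7
6 32 [35. 36. 37.] 35.6
8 31 [35. 35. 36.] 35.4
10 38 [35. 36. 37.] 35.6
12 3 [34. 34. 35.] 34.5
14 7 [27. 27. 28.] 
16 33 [17. 26. 32.] 22.9
18 63 [21. 31. 32.] 13.8
20 124 [32. 55. 82.] 12.7
22 67 [40. 68. 83.] 12.2
24 73 [31. 63. 83.] 13.2
26 49 [24. 82. 84.] 12.3
28 43 [21. 82. 84.] 12.3
30 52 [12. 82. 83.] 13.2
32 44 [14. 82. 83.] 21.8
34 49 [35. 82. 83.] 37.9
36 29 [73. 83. 83.] 38.6
38 27 [39. 82. 83.] 38.4
40 18 [38. 82. 83.] 38.3
42 4 [38. 39. 39.] 38.5
44 0  39.5
```

View pics/w9c.png

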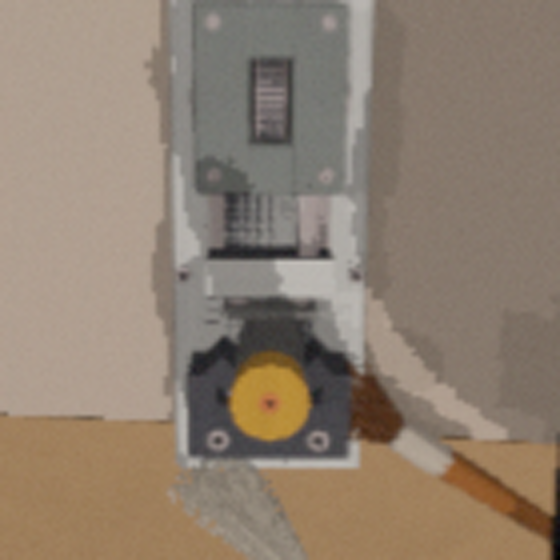

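```bash
python3 -c "
from workcell import env
print(env.job_done())"
```

```text
the job is handed in; nothing more can be done
None
```

I stood the long shell upright in the V and closed the jaw on it with the thumbwheel alone; my camera measurements put the sprung face about 2.5–3 mm in. I handed the job in at about 28 s, but it printed no verdict, so I don't know the result.

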